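# Tip the tube rack back onto its base and push it home

### The arm

A 6-joint arm with a two-finger parallel gripper is mounted at the origin on a cart in front of the work surface, level with it; the furniture and walls round the work are solid. World frame = base frame: x ahead of the robot, y to its left, z up, the work surface at z = 0. Lengths are in mm, angles in rad, forces in N, time in s.
With the tool pointing down it reaches from about 350 to 975 mm from the base axis. Payload 7.1 kg.
Tool frame: the origin (TCP) lies midway between the tips of the shut fingers; the grasp point (between the pads) lies env.hold_point_z behind it (env.hold_point_z is the distance from the TCP to the grasp point, in mm); z points along the fingers, y is the line along which they close (so a half turn about z gives the same grasp; the last joint's range is limited). The gripper opens to 88 mm and grips with 3 to 60 N. Pads are 20 mm wide; open, the fingers measure 115 mm over their backs; the gripper's body (75 mm by 178 mm) begins 61 mm behind the grasp point.
Start: joints at [-1.309, 0.423, 1.63, -0, 1.089, -0.019], TCP at [173.221, -600.499, 222.675] pointing down, gripper open.
Joint ranges: [-3, 3], [-0.9, 2.11], [0.09, 2.58], [-1.31, 4.45], [0.11, 2.69], [-2.54, 2.54]. Speed limits (rad/s): [2.39, 2.39, 3.01, 3.14, 3.14, 3.14].

### API

Orientations are given as a unit quaternion [x, y, z, w].
In Python, from station import env gives the robot as it stands. Calls block until the motion is done:
- env.reach(position, orientation): joint-space move of the TCP to a pose.
- env.move_l(position, rot=None, rate=150, f_stop=None): straight line of the TCP; rot=None keeps the orientation; rate is the mean speed in mm/s. With f_stop (N) it stops when the force on the tool has changed by that much, and returns True; else False.
- env.move_joints(angles): joint-space move.
- env.set_gripper(opening): finger opening in mm; the grip force is fixed at half the most; returns when the fingers have stopped.
- env.hold(seconds).
- env.ik(position, orientation): joint angles nearest the present ones, or None.
- env.read_state(): the state.
- env.camera(name): name is "scene" or "top"; returns the picture (400x640x3 uint8, blue, green, red); there is no depth.
- env.camera_params(name): a dict with "fx", "fy", "cx", "cy" (pixels), "pose" (4x4, takes a point from camera to world coordinates). Camera axes: x right, y up, looking along -z (the intrinsics and any distortion apply to the point x, -y, -z); pixel columns grow to the right and rows downward; lengths in mm; the calibration is good to about 2 mm. A picture is of the moment at which its call begins. camera_params takes no time and is no camera call.
A pose or a line that the arm cannot do raises env.IKError and nothing moves.
- env.sign_off(): hands the job in; it is judged then, once.
Trained networks look in the newest picture that a camera, given by its name, has taken for a name from the list of things; names that differ only in an ending like _2 or _b are one class to them, and where a whole thing is asked for, a point or a joint stands for the part that bears it (a point fixed in the world has none). Each returns a list of dicts, best first, with "confidence" (0 to 1); they miss things now and then, are a little off and sometimes report something else, mostly with a low value. They report only what shows in the picture. A call takes as long as a camera call.
- env.boxes_of(camera, thing): "xy" ([column, row] in pixels, amid what is visible of it).
- env.trace(camera, thing): "mask" (400x640 bool, what is visible of it) and "xy" ([column, row] in pixels, amid what is visible of it).
- env.pinpoint(camera, thing): "xy" ([column, row] in pixels: a listed point, or the origin of a listed thing).
The state is a dict: "time_s": time; "qpos": joint angles; "dq": joint speeds; "tau": joint torques, N m; "tool_pos": TCP position; "orientation": TCP orientation; "force": force on the tool from outside, world axes, zero at the start; "wrist_torque": the same for the moment, N m; "width": finger opening in mm; "grip_force": force on a finger pad.
Only numpy, scipy, OpenCV 4.12 (cv2) and the standard library are available. Lean on these libraries where they do the work, as an engineer would, in place of code of your own. Each camera call takes 0.05 s, during which the arm holds its last target. There are 200 camera calls.

### The job

The empty tube rack has been left standing on one of its ends: push it over with the fingertips so that it lands on its base, tube holes upward, then slide it away from you until one long side is flush against the bench stop, the whole rack within the length of the stop. Only push it - do not pick it up or carry it - and leave the two jars, the flask, the beaker and the petri dish standing where they are.

Things in the scene. Friction and masses are not known exactly. Their poses are not given: they have to be found in the camera images.
- tube_rack: Blue plastic tube rack, 85 g, 48 x 118 x 66 mm in its own x, y, z; origin at the centre of the underside of its 4 mm base, z towards the holes. Solid 5 mm end plates at y = -59 and +59 mm; bars along the long sides (x = -24, +24 mm) at z = 28-32 and 58-62 mm. Starts on its -y end plate (118 mm tall), underside facing the robot's left (+y) within 20 degrees.
- rack_end (a point): Point on the tube rack at own (0, 59, 66) mm: middle of the hole-side edge of the end plate that is uppermost at the start, 118 mm above the worktop; here a push can tip it. Pushed towards the side its base faces, the rack tips over the base's lower edge, overbalances at about 25 degrees (about 50 mm of push here), and falls onto its base, centre about 59 mm from where its origin stood.
- stop_face (a point): Middle of the lower front edge of the bench stop: a fixed aluminium angle before the monitor, 360 mm long, 66 mm high, left to right within 5 degrees. Own x points away from the robot, square to it; y along it, ends at -180 and +180 mm; z up. A rack flush against it has its origin at x = -24 mm here. Slide it by its lower bar (tips under 28 mm): pushed higher it may tip.
- jar_1: White low screw-lid jar, 46 mm diameter, 45 mm high, loose, left of the work; origin at the centre of its underside. Bystander.
- jar_2: Cream jar with a dark screw lid, 40 mm diameter, 60 mm high, loose, right of the work; origin at the centre of its underside. Bystander.
- flask_2: Clear narrow-necked flask, 62 mm diameter, 110 mm high, loose, on the left; origin at the centre of its underside. Bystander.
- beaker: Clear beaker, 54 mm diameter, 70 mm high, loose, at the left end of the work; origin at the centre of its underside. Bystander.
- petri: Flat clear petri dish, 58 mm diameter, 13 mm high, loose, near the front edge on the right; origin at the centre of its underside. Bystander.

How it is judged:
By the outcome, as a careful person would: the job done as asked, in the order asked, and still so for the second after the job is handed in, with the robot touching nothing.
It also fails if it takes over 64 s, if anything falls off the work surface, if the arm or the gripper's body presses on something with over 40 N, if the wrist force passes 120 N, or if a joint passes its speed limit or range.

## Working session

There is one attempt and no reset: what is moved stays moved. The work goes in short steps, each a Python script; the robot and the scene stay as the last script left them, time stands still between calls to the robot, and variables do not carry over. Pictures are saved under pics/ and viewed, at most 10 in all, crops included, and the job is handed in when it is done.

```bash
ls; mkdir -p pics; cat > h.py <<'E'
import numpy as np, cv2
from station import env
def ray(cam,xy):
    p=env.camera_params(cam); P=np.array(p["pose"])
    d=np.array([(xy[0]-p["cx"])/p["fx"],-(xy[1]-p["cy"])/p["fy"],-1.0])
    return P[:3,3],P[:3,:3]@d
def onz(cam,xy,z):
    o,d=ray(cam,xy); return o+d*(z-o[2])/d[2]
def tri(xa,xb,a="scene",b="top"):
    (o,d),(q,e)=ray(a,xa),ray(b,xb)
    s=np.linalg.lstsq(np.c_[d,-e],q-o,rcond=None)[0]
    A,B=o+d*s[0],q+e*s[1]; return (A+B)/2,np.linalg.norm(A-B)
def proj(cam,X):
    p=env.camera_params(cam); P=np.array(p["pose"]); c=P[:3,:3].T@(np.array(X)-P[:3,3])
    return np.array([p["cx"]+p["fx"]*c[0]/-c[2],p["cy"]+p["fy"]*c[1]/c[2]])
E
python3 - <<'E'
from h import *
np.set_printoptions(precision=1,suppress=True)
for c in("scene","top"):
    cv2.imwrite(f"pics/{c}0.png",env.camera(c))
    p=env.camera_params(c); print(c,{k:v for k,v in p.items() if k!="pose"}); print(np.array(p["pose"]))
for t in("rack_end","stop_face","tube_rack","jar_1","jar_2","flask_2","beaker","petri"):
    r={c:env.pinpoint(c,t)[:2] for c in("scene","top")}
    print(t,{c:[(np.round(x["xy"],1),round(x["confidence"],2)) for x in v] for c,v in r.items()})
    for c,v in r.items():
        if v: print("   z0",c,onz(c,v[0]["xy"],0))
    if r["scene"] and r["top"]: print("   tri",*tri(r["scene"][0]["xy"],r["top"][0]["xy"]))
print(env.read_state()["time_s"], env.read_state()["orientation"],env.hold_point_z)
E
```

```text
pics
station.py
scene {'fx': 380.0094702063351, 'fy': 380.0094702063351, 'cx': 315.10881867964383, 'cy': 205.38633519477978}
[[   0.6    0.5   -0.7  -14.7]
 [  -0.8    0.3   -0.5 -486.7]
 [  -0.     0.8    0.6  586.6]
 [   0.     0.     0.     1. ]]
top {'fx': 455.71555458258445, 'fy': 455.71555458258445, 'cx': 314.1495311490354, 'cy': 197.45397060944794}
[[   0.     1.    -0.1  470.5]
 [  -1.     0.    -0.   -65.9]
 [  -0.     0.1    1.  1299.6]
 [   0.     0.     0.     1. ]]
rack_end {'scene': [(array([348.4, 216. ]), 0.67)], 'top': [(array([359.6, 201.1]), 0.73)]}
   z0 scene [664.3 -87.    0. ]
   z0 top [ 529.2 -184.6    0. ]
   tri [ 522.7 -172.1  123.2] 3.0815919281879602
stop_face {'scene': [(array([327.3, 217.5]), 0.62)], 'top': [(array([311.4, 161.3]), 0.85)]}
   z0 scene [628.4 -45.8   0. ]
   z0 top [639.7 -44.    0. ]
   tri [639.1 -41.7  -8.1] 5.438885079145833
tube_rack {'scene': [(array([322.5, 228.5]), 0.68)], 'top': [(array([335.7, 197.7]), 0.76)]}
   z0 scene [584.4 -61.5   0. ]
   z0 top [ 537.1 -116.2    0. ]
   tri [ 529.8 -108.6   58. ] 13.717397654495434
jar_
[... 494 characters left out ...]
11.1   67. ] 461.80166043431353
flask_2 {'scene': [(array([226.9, 204.7]), 0.6), (array([351.3, 218. ]), 0.45)], 'top': [(array([224.9, 200.4]), 0.84)]}
   z0 scene [522.5 211.7   0. ]
   z0 top [520.9 200.1   0. ]
   tri [518.2 200.9   6.9] 6.443032448197636
beaker {'scene': [(array([256.7, 198.8]), 0.79)], 'top': [(array([236.8, 171.1]), 0.9)]}
   z0 scene [589.3 164.1   0. ]
   z0 top [605.8 169.1   0. ]
   tri [604.2 174.1 -11.9] 8.185955457086902
petri {'scene': [(array([398.2, 311.5]), 0.84)], 'top': [(array([412.5, 230.8]), 0.9)]}
   z0 scene [ 458.2 -326.1    0. ]
   z0 top [ 448.8 -336.6    0. ]
   tri [ 448.  -331.7   14.3] 4.172024569034123
0.9 [1.  0.1 0.  0. ] 18.700000000000003
```

View pics/scene0.png

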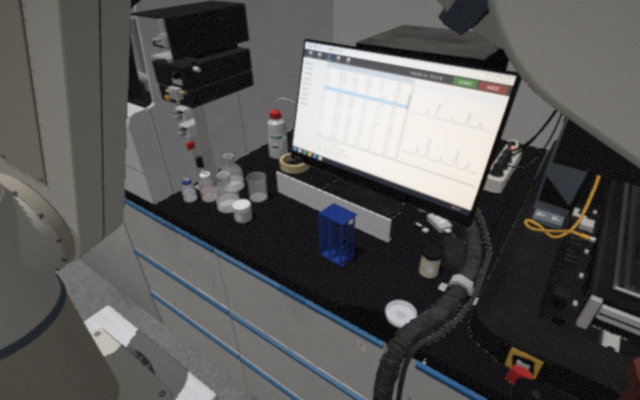

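View pics/top0.png

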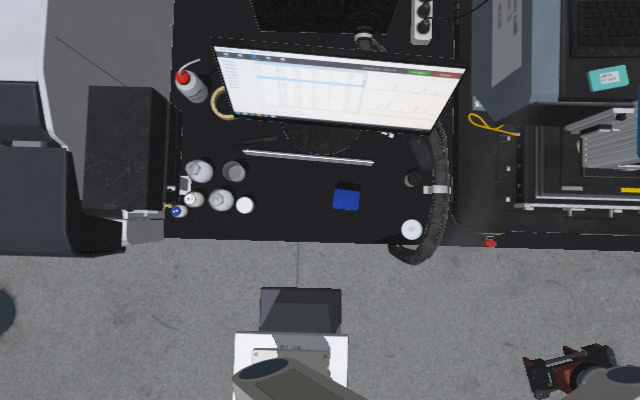

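```bash
python3 - <<'E'
from h import *
np.set_printoptions(precision=1,suppress=True)
t=cv2.imread("pics/top0.png");s=cv2.imread("pics/scene0.png")
a=cv2.resize(t[140:220,235:385],None,fx=5,fy=5,interpolation=cv2.INTER_CUBIC)[:400]
a=a[:, :750]
b=cv2.resize(t[180:218,325:367],None,fx=6,fy=6,interpolation=cv2.INTER_CUBIC)
c=cv2.resize(s[165:275,265:400],None,fx=2.2,fy=2.2,interpolation=cv2.INTER_CUBIC)
o=np.zeros((600,800,3),np.uint8);o[:300,:562]=cv2.resize(a,(562,300));o[310:310+b.shape[0],:b.shape[1]]=b;o[310:310+c.shape[0],300:300+c.shape[1]]=c
cv2.imwrite("pics/crop1.png",o)
for th in("stop_face",):
  print("stop ends top z66",onz("top",(245,150.5),66),onz("top",(373,161.5),66),"scene z66",onz("scene",(278,174),66),onz("scene",(392,221),66),"scene z0",onz("scene",(277,192),0),onz("scene",(390,238),0))
env.camera("top")
r=env.trace("top","tube_rack")[0]; m=r["mask"].astype(np.uint8)
hsv=cv2.cvtColor(t,cv2.COLOR_BGR2HSV)
m2=cv2.inRange(hsv,(105,120,60),(130,255,255)); 
roi=np.zeros_like(m2);roi[180:218,325:367]=1;m2=m2*roi
for M in(m,m2):
  c=max(cv2.findContours(M,0,2)[0],key=cv2.contourArea)
  box=cv2.boxPoints(cv2.minAreaRect(c)); print(M.astype(bool).sum()); 
  for p in box: print(p,onz("top",p,118)[:2])
print("end tri");
for i in range(4):
  env.camera("scene");env.camera("top")
  x,y=env.pinpoint("scene","rack_end"),env.pinpoint("top","rack_end")
  if x and y: print(onz("top",y[0]["xy"],118)[:2],onz("scene",x[0]["xy"],118)[:2])
  for k in("jar_1",): 
    for cc in("scene","top"): print(k,cc,[onz(cc,q["xy"],0)[:2] for q in env.pinpoint(cc,k)])
print(env.read_state()["time_s"])
E
```

```text
stop ends top z66 [656.  136.8  66. ] [ 634.9 -212.6   66. ] scene z66 [642.5 125.5  66. ] [ 626.8 -222.1   66. ] scene z0 [647.2 139.9   0. ] [ 645.5 -214.6    0. ]
551
[330.4 208.6] [502.4 -98.6]
[332.7 188. ] [ 556.1 -103.2]
[360.4 191. ] [ 550.  -175.4]
[358.1 211.7] [ 496.3 -170.7]
535
[330.9 207.7] [504.7 -99.9]
[333.6 187.7] [ 556.8 -105.5]
[360.2 191.3] [ 549.4 -174.9]
[357.6 211.3] [ 497.3 -169.1]
end tri
[ 516.6 -174. ] [ 520.2 -175.1]
jar_1 scene [array([502.1, 124.8]), array([ 592. , -327.5])]
jar_1 top [array([519.2, 134.5]), array([ 598.3, -328.2])]
jar_1 scene [array([502. , 129.4]), array([ 600.6, -325.7])]
jar_1 top [array([ 600.5, -325.8]), array([509.4, 138.1])]
[ 519.3 -170. ] [ 519.6 -170. ]
jar_1 scene [array([ 598.8, -321.4]), array([501.3, 125.2]), array([527.1, 215.8])]
jar_1 top [array([512.5, 137.7]), array([ 600. , -329.8])]
[ 521.4 -169.5] [ 523.9 -171.4]
jar_1 scene [array([505.2, 128.6]), array([ 595.8, -326.1]), array([525.1, 212.9])]
jar_1 top [array([513.4, 138. ]), array([ 598.3, -339. ])]
2.2
```

View pics/crop1.png

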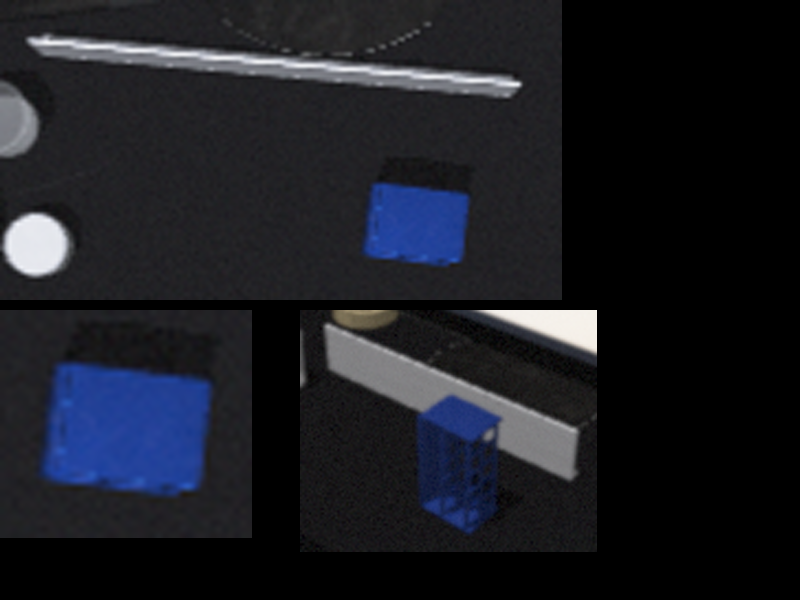

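```bash
python3 - <<'E'
from h import *
np.set_printoptions(precision=2,suppress=True)
for n,c,a,b,z in(("low","top",(245.7,154.1),(372.3,165.9),0),("low","scene",(278.2,191.8),(389.1,241.4),0),("up","scene",(277.3,171.4),(390.9,219.5),66),("up","top",(243.5,151.5),(373.5,162.5),66)):
  A,B=onz(c,a,z),onz(c,b,z); print(n,c,A[:2],B[:2],(A+B)[:2]/2,np.degrees(np.arctan2(A[0]-B[0],A[1]-B[1])),np.linalg.norm(A-B))
for z in(100,200,300): print("monitor",onz("top",(346,131),z)[:2],onz("top",(218,88),z)[:2])
from scipy.spatial.transform import Rotation as R
def down(ax): # tool y along ax, z down
    y=np.array([*ax,0])/np.hypot(*ax); z=np.array([0,0,-1.]); return R.from_matrix(np.c_[np.cross(y,z),y,z]).as_quat()
a=np.radians(5.5)
for s in(1,-1):
  q=down((s*np.cos(a),-s*np.sin(a))); print(env.ik([512,-215,300],q),env.ik([520,-100,130],q))
  b=np.radians(3.2);q=down((s*np.sin(b),s*np.cos(b)));print(" slide",env.ik([470,-47,150],q),env.ik([590,-47,15],q))
E
```

```text
low top [655.52 145.22] [ 631.  -218.7] [643.26 -36.74] 3.8544846920612423 364.74674663485195
low scene [649.93 137.7 ] [ 633.16 -218.44] [641.55 -40.37] 2.6959257891101087 356.5385088023407
up scene [652.17 136.26] [ 630.44 -217.6 ] [641.3  -40.67] 3.513792321442007 354.52276344600944
up top [653.1  140.75] [ 632.22 -214.01] [642.66 -36.63] 3.367942273719899 355.37398868144027
monitor [ 709.88 -135.3 ] [816.99 209.23]
monitor [ 689.93 -129.52] [788.11 186.3 ]
monitor [ 669.98 -123.73] [759.23 163.36]
[-0.42  0.24  1.71 -0.    1.2  -0.32] [-0.21  0.42  1.91 -0.    0.82 -0.12]
 slide [-0.12  0.31  2.02 -0.    0.82 -1.64] [-0.1   0.67  1.8  -0.    0.67 -1.61]
None None
 slide [-0.12  0.31  2.02 -0.    0.82  1.5 ] [-0.1   0.67  1.8  -0.    0.67  1.53]
```

```bash
cat >> h.py <<'E'
from scipy.spatial.transform import Rotation as R
def down(ax):
    y=np.array([*ax,0])/np.hypot(*ax); z=np.array([0,0,-1.]); return R.from_matrix(np.c_[np.cross(y,z),y,z]).as_quat()
E
python3 - <<'E'
from h import *
a=np.radians(5.5);u=np.array([np.sin(a),np.cos(a)]);q=down((np.cos(a),-np.sin(a)))
P=np.array([520,-172.])
def at(s,z): return [*(P+u*(s-10)),z]
env.move_l([173.2,-600.5,300])
env.reach(at(-35,300),q)
env.set_gripper(35)
env.move_l(at(-35,110),rate=150)
print(env.read_state()["time_s"],env.read_state()["force"])
for s,z,r in((-4,110,60),(20,119,30),(40,124,30)):
    print(s,env.move_l(at(s,z),rate=r,f_stop=15),np.round(env.read_state()["force"],2))
t=env.camera("top");sc=env.camera("scene")
cv2.imwrite("pics/tip.png",np.hstack([cv2.resize(t[100:260,220:420],(400,320)),cv2.resize(sc[140:300,240:440],(400,320))]))
print(env.read_state()["time_s"],env.read_state()["tool_pos"],env.read_state()["width"])
E
```

```text
7.0917 [ 0.25983167 -0.86289138  0.3930352 ]
-4 False [0.46 0.13 0.14]
20 False [-0.2  -0.18  0.78]
40 False [-0.18 -0.3   0.17]
9.7 [ 522.85234565 -142.23175449  123.94290997] 35.31700073274045
```

View pics/tip.png

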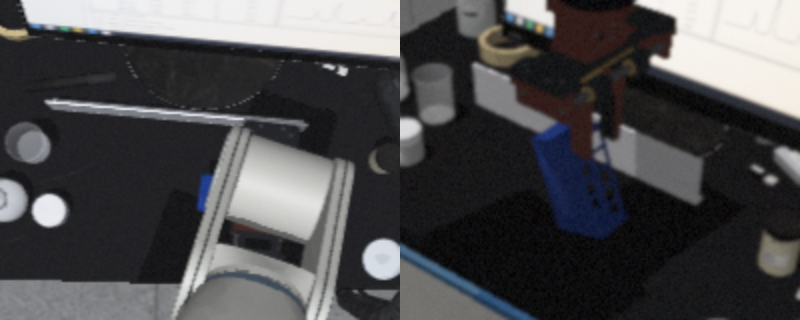

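Rack is tilting as planned (scene crop at (580,180)), fingers behind its upper end. Continue.

```bash
python3 - <<'E'
from h import *
np.set_printoptions(precision=1,suppress=True)
a=np.radians(5.5);u=np.array([np.sin(a),np.cos(a)]);q=down((np.cos(a),-np.sin(a)))
P=np.array([520,-172.])
def at(s,z): return [*(P+u*(s-10)),z]
print(env.move_l(at(72,126),rate=30,f_stop=15),env.read_state()["force"])
env.hold(.5)
env.move_l(at(72,190))
env.reach([430,-250,230],q)
t=env.camera("top");sc=env.camera("scene")
cv2.imwrite("pics/tip2.png",np.hstack([cv2.resize(t[100:260,220:420],(400,320)),cv2.resize(sc[140:300,240:440],(400,320))]))
for n,p in(("end",[0]),):
  for c in("top","scene"):
    r=env.pinpoint(c,"rack_end"); print(c,"end z66",[onz(c,x["xy"],66)[:2] for x in r[:1]])
    r=env.pinpoint(c,"tube_rack"); print(c,"orig",[onz(c,x["xy"],0)[:2] for x in r[:1]])
hsv=cv2.cvtColor(t,cv2.COLOR_BGR2HSV);m=cv2.inRange(hsv,(105,120,50),(130,255,255));m[:, :260]=0;m[:140]=0;m[230:]=0;m[:,400:]=0
m=cv2.morphologyEx(m,cv2.MORPH_CLOSE,np.ones((7,7)))
c=max(cv2.findContours(m,0,2)[0],key=cv2.contourArea)
for p in cv2.boxPoints(cv2.minAreaRect(c)): print(p,onz("top",p,64)[:2])
print(env.read_state()["time_s"])
E
```

```text
False [-0.4 -0.5 -0.2]
top end z66 [array([534. ,   6.7])]
top orig [array([541.3, -59. ])]
scene end z66 [array([543.3,  11.4])]
scene orig [array([536.8, -51.1])]
[288.3 202.5] [517.2  14.5]
[290.6 184.1] [567.6   9.7]
[334.7 189.6] [ 555.8 -110.4]
[332.4 208. ] [ 505.5 -105.4]
13.025
```

View pics/tip2.png

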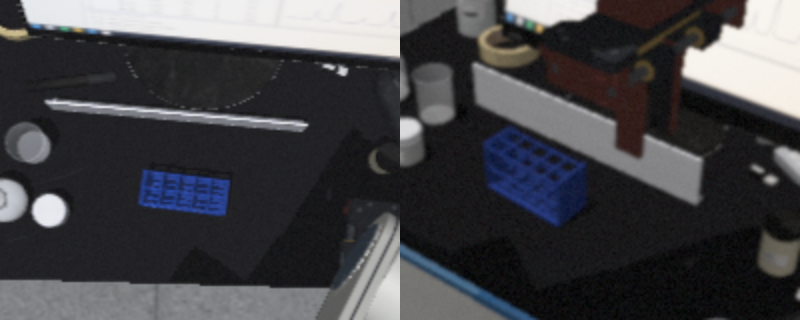

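```bash
python3 - <<'E'
from h import *
np.set_printoptions(precision=1,suppress=True)
b=np.radians(3.4);n=np.array([np.cos(b),-np.sin(b)]);l=np.array([np.sin(b),np.cos(b)])
q=down(l if env.ik([470,-47,150],down(l)) is not None else -l)
S=np.array([642,-38.5]); c=np.array([536,-49.])
L=(c-S)@l
def at(d,z): return [*(S+l*L+n*d),z]   # d: TCP distance (negative before face)
d0=(c-S)@n-24-10-28
qq=min((down(l),down(-l)),key=lambda k:abs(env.ik(at(d0,200),k)[5]-env.read_state()["qpos"][5]))
env.reach(at(d0,200),qq); env.set_gripper(60)
env.move_l(at(d0,12),rate=150); env.hold(.2)
print(d0,L,env.read_state()["time_s"])
print(env.move_l(at(-70,12),rate=40,f_stop=6),env.read_state()["tool_pos"],env.read_state()["force"])
print(env.move_l(at(-48,12),rate=15,f_stop=5),env.read_state()["tool_pos"],env.read_state()["force"])
print("d",(np.array(env.read_state()["tool_pos"])[:2]-S)@n,env.read_state()["time_s"])
t=env.camera("top");sc=env.camera("scene")
cv2.imwrite("pics/sl.png",np.hstack([cv2.resize(t[100:260,220:420],(400,320)),cv2.resize(sc[140:300,240:440],(400,320))]))
E
```

```text
-167.19070483737153 -16.767993792251467 16.3
False [571.1 -51.1  12. ] [-0.9 -0.4 -0.3]
True [582.5 -51.7  11.5] [ 0.4  0.6 -0.3]
d -58.58218413343001 19.7583
```

View pics/sl.png

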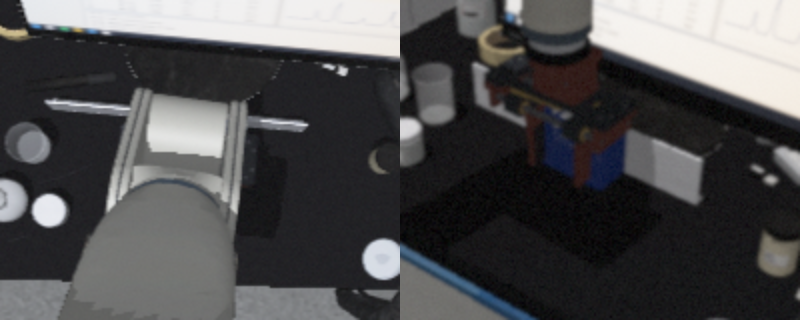

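```bash
python3 - <<'E'
from h import *
np.set_printoptions(precision=1,suppress=True)
b=np.radians(3.4);n=np.array([np.cos(b),-np.sin(b)])
p=np.array(env.read_state()["tool_pos"]);N=np.array([*n,0])
print(env.move_l(p+N*8,rate=8,f_stop=10),(np.array(env.read_state()["tool_pos"])-p)@N,env.read_state()["force"])
p=np.array(env.read_state()["tool_pos"])
env.move_l(p-N*50,rate=50); env.move_l(p-N*50+[0,0,200])
env.move_joints([-1.0,*env.read_state()["qpos"][1:]])
t=env.camera("top");sc=env.camera("scene")
cv2.imwrite("pics/fin.png",np.hstack([cv2.resize(t[130:210,240:390],(400,213),interpolation=2),cv2.resize(sc[160:260,260:410],(400,213*5//4),interpolation=2)[:213]]))
big=np.vstack([cv2.resize(t[140:200,270:350],(400,300),interpolation=2),cv2.resize(sc[170:245,280:380],(400,300),interpolation=2)])
cv2.imwrite("pics/fin.png",np.hstack([big,np.vstack([cv2.resize(t[100:250,180:440],(400,231)),np.zeros((369,400,3),np.uint8)])]))
for c in("top","scene"):
  for k,z in(("tube_rack",0),("rack_end",66),("jar_1",0),("flask_2",0),("beaker",0),("petri",0)): print(c,k,[onz(c,x["xy"],z)[:2] for x in env.pinpoint(c,k)[:2]])
hsv=cv2.cvtColor(t,cv2.COLOR_BGR2HSV);m=cv2.inRange(hsv,(105,120,50),(130,255,255));m[:, :260]=0;m[:140]=0;m[230:]=0;m[:,400:]=0
m=cv2.morphologyEx(m,cv2.MORPH_CLOSE,np.ones((7,7)))
c=max(cv2.findContours(m,0,2)[0],key=cv2.contourArea)
for p in cv2.boxPoints(cv2.minAreaRect(c)): print(p,onz("top",p,64)[:2])
print(env.read_state()["time_s"])
E
```

```text
True 0.08487713687895504 [-0.5  0.3  0.1]
top tube_rack [array([618.7, -56.1])]
top rack_end [array([614.4,  -2. ])]
top jar_1 [array([511.8, 134.2]), array([ 592.4, -335.7])]
top flask_2 [array([526.8, 203.2]), array([618.3, -52.6])]
top beaker [array([604.8, 166.1])]
top petri [array([ 454.5, -337.1])]
scene tube_rack [array([621.1, -56.9])]
scene rack_end [array([622.2,   5.4])]
scene jar_1 [array([495.7, 119.3]), array([ 592.1, -330.8])]
scene flask_2 [array([521.4, 211.6])]
scene beaker [array([586.5, 162.9])]
scene petri [array([ 454.7, -330.1])]
[290.7 175.2] [591.7  10.2]
[292.5 155.9] [644.9   6.9]
[336.6 159.9] [ 637.  -113.8]
[334.9 179.3] [ 583.9 -110.3]
25.3917
```

View pics/fin.png

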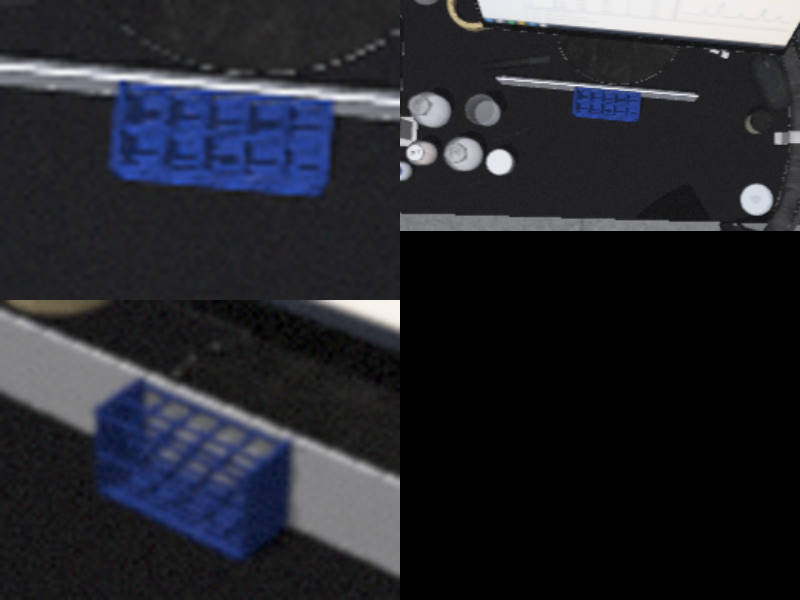

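The last picture shows the rack upright and flush against the stop, with no gap at either end. The bystanders are where they started.

```bash
python3 -c "
from station import env
print(env.sign_off())"
```

```text
the job is handed in; nothing more can be done
None
```

The rack was tipped onto its base, holes up, and pushed flush against the bench stop, within its length and with the bystanders undisturbed; I handed the job in at about 25 s.

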